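# Slide the die into the hand press until it clicks home

## Robot

A 6-joint arm with a two-finger parallel gripper is mounted at the origin on a cart in front of the work surface, level with it; the furniture and walls round the work are solid. World frame = base frame: x ahead of the robot, y to its left, z up, the work surface at z = 0. Lengths are in m, angles in degrees, forces in N, time in s.
With the tool pointing down it reaches from about 0.375 to 0.9 m from the base axis. Payload 3.1 kg.
Tool frame: the origin (TCP) lies midway between the tips of the shut fingers; the grasp point (between the pads) lies bot.pinch_z behind it (bot.pinch_z is the distance from the TCP to the grasp point, in m); z points along the fingers, y is the direction in which the jaws open and shut (so a half turn about z gives the same grasp; the last joint's range is limited). The gripper opens to 87 mm and grips with 3 to 60 N. Pads are 19 mm wide; open, the fingers measure 117 mm over their backs; the gripper's body (75 mm by 190 mm) begins 51 mm behind the grasp point.
Start: joints at [62.939, 30.224, 82.088, -0, 67.689, -10.227], TCP at [0.181, 0.598, 0.223] pointing down, gripper open.
Joint ranges: [-176.69, 176.69], [-43.24, 126.21], [12.49, 139.97], [-82, 262], [0, 151.66], [-163.58, 163.58]. Speed limits (degrees/s): [159.86, 159.86, 180, 180, 180, 180].

## Interface

Orientations are given as a 3x3 rotation matrix whose columns are the frame's x, y, z axes.
In Python, from rig import bot gives the robot as it stands.
- The arm moves only by the tool apply_moves, never from a script. Its argument "motion" is text: rows parted by semicolons, each of 7 numbers parted by spaces: the shift along the tool's x, y, z in m, then the turn, a rotation vector about the tool's x, y, z in degrees, then the finger opening in m, from 0 to 0.087. A call has exactly 8 rows; each row is the pose to reach, as a shift and turn from the pose commanded when the call began, along the tool's axes at that moment; what a row does not reach only later rows make up. A row lasts 1/8 s, in which the tool goes at most 62.5 mm and 10.7 degrees, less where a joint would pass 70% of its speed; a pose out of reach is approached as far as the arm can. A call with a gripper value outside its range is refused whole. The fingers move at their own pace and stop on an object; the grip force is fixed at half the most. Time passes only in rows, so rows that repeat a pose let the fingers close, or fill a call up. It gives the time, the measured TCP pose, the force and the opening at its end, in the units of the state.
- bot.read_state(): the state, without advancing time (a new reading comes with each control period).
- bot.capture(name): name is "scene" or "top" or "wrist"; returns the picture (400x640x3 uint8, red, green, blue); there is no depth.
- bot.get_calibration(name): a dict with "fx", "fy", "cx", "cy" (pixels), "rvec" (rotation vector, rad) and "tvec" (3), from world to camera coordinates, as OpenCV has them. Camera axes: x right, y down, z forward; pixel columns grow to the right and rows downward; lengths in m; the calibration is good to about 2 mm. The wrist camera is an equidistant fisheye: a pixel r from the principal point sees the ray r / f radians off the axis. A picture is of the moment at which its call begins: read the wrist's pose just before it. get_calibration takes no time and is no camera call; for the wrist camera it gives the pose at the moment of the call.
- bot.hand_in(): hands the job in, once; it reports no verdict.
Trained networks look in the newest picture that a camera, given by its name, has taken for a name from the list of things; names that differ only in an ending like _2 or _b are one class to them, and where a whole thing is asked for, a point or a joint stands for the part that bears it (a point fixed in the world has none). Each returns a list of dicts, best first, with "p" (0 to 1); they miss things now and then, are a little off and sometimes report something else, mostly with a low value. They report only what shows in the picture. A call takes as long as a camera call. They do not tell look-alikes from the thing itself.
- bot.find_in(name, camera): "point" ([x, y, z] in m, in world coordinates, good to about 4 mm: the middle of the surface that is visible of it).
The state is a dict: "time_s": time; "joint_positions": joint angles; "qvel": joint speeds; "tau": joint torques, N m; "position": TCP position; "tcp_rot": TCP orientation; "force": force on the tool from outside, world axes, zero at the start; "moment": the same for the moment, N m; "opening": opening from 0.0 (shut) to 1.0 (fully open).
Only numpy, scipy, OpenCV 4.12 (cv2) and the standard library are available. Lean on these libraries where they do the work, as an engineer would, in place of code of your own. Each camera call takes 0.05 s, during which the arm holds its last target.

## Task

Load the die slide into the hand press: enter its steel foot, bevelled nose first, under the lips of the guide from the guide's open end, and slide it in until it is fully home against the stop and the side detent has clicked into its notch. The stop is set at a different place each time, so find it by feel; there is no room for a hand under the bridge, so push the last way by the tail wall, firmly but without ramming it. Leave the tape roll, the thread spool and the oil can where they stand, and let go at the end.

Things in the scene. Friction and masses are not known exactly. Their poses are not given: they have to be found in the camera images.
- press: fixed grey hand press; base plate 150 mm wide, 12 mm thick. Origin on the bench surface under the middle of the guide; x runs along the guide from its open end (x = -100 mm) inward, z up. The base spans x = -170 to +150 mm, so a flat 70 mm apron at z = 12 mm lies before the open end. The stop bar lies along the +y rail outside, with the detent housing on it, to y = 66 mm, below z = 31 mm
- guide_mouth (a point): middle of the guide's open end, on its floor (press x = -100 mm, z = 12 mm); axes as the press. The guide is two steel rails, press x = -100 to +90 mm, 85 mm wide over all, 64 mm between inner walls; each has a lip from press z = 25 to 31 mm that overhangs inward, leaving a 44 mm slot between the lips
- bridge_front (a point): middle of the lower front edge of the rigid bridge over the guide (press x = 5 mm, z = 84 mm); axes as the press. The bridge spans press x = 5 to 65 mm, 144 mm wide, underside z = 84 mm, top z = 112 mm, on legs outside the rails; a ram and cross handle on it reach z = 180 mm. Nothing of it moves
- die_slide: loose slide, about 0.35 kg. Origin at the middle of the foot's underside, x to the nose, z up. Steel foot 120 x 60 x 10 mm; nose corners at +x bevelled, 16 mm long, 6 mm deep; +y edge notched for the detent at x = -40 mm (14 mm long, 8 mm deep). On it: a grip block and, at the rear, a tail wall. Home, its origin lies at press x = -15 to 30 mm, z = 12 mm, as the rigid stop is set
- grip_block (a point): grip point in the aluminium block on the slide, at x = 5, z = 44 mm of the slide; axes as the slide. Block 60 mm long (slide x = -25 to +35 mm), 36 mm wide in y, z = 10 to 60 mm, with a 30 mm brass die disc 5 mm high on its top. The slide balances near here
- tail_face (a point): middle of the rear face of the slide's upright steel tail wall (slide x = -60, z = 30 mm); axes as the slide. Wall 8 mm thick, 36 mm wide, slide z = 10 to 50 mm. Fully home this face is somewhere from press x = -75 to -30 mm, outside the bridge
- slide_nose (a point): middle of the nose of the die slide's foot, at its underside (x = +60 mm on the slide); axes as the slide
- detent (a joint): travel in m of a sprung 10 mm brass pin, level with the foot, that sticks 7 mm into the guide from the +y rail at press x = -55 to -10 mm, always 100 mm before the stop. 0 = fully out; the foot pushes it about 3 to 6 mm aside (spring 4 to 6 N, a push of some 3 to 8 N gets past, then it drags on the foot); it drops back to about 0 in the notch when the slide is home
- tape_roll: bystander: roll of masking tape lying flat, 100 mm across, 24 mm high; origin under its middle
- spool: bystander: upright wooden thread spool, 40 mm across, 50 mm high; origin under its middle
- oiler: bystander: small brass oil can, 58 mm across, 125 mm high; origin under its middle
- brush_top (a point): top end of the handle of a fixed wooden glue brush that stands leaning on a fixed sole block (312 x 144 x 97 mm with its sole, long side along world x, to the right of the press): the highest obstacle on the bench, 326 mm above it; the brush slopes down from here to the right (-y) by some 140 mm; pass over it or keep clear of it
Mind the look-alikes: they are no part of the job. Several things look just like the die_slide: the one meant starts farthest to the robot's left.

How it is judged:
By the outcome, as a careful person would: the job done as asked, in the order asked, and still so for the second after the job is handed in, with the robot touching nothing.
It also fails if it takes over 67 s, if anything falls off the work surface, if the arm or the gripper's body presses on something with over 40 N, if the wrist force passes 120 N, or if a joint passes its speed limit or range.

## Working session

There is one attempt and no reset: what is moved stays moved. The work goes in short steps, Python scripts to look and compute and a tool call to move; the robot and the scene stay as the last step left them, time stands still between calls to the robot, and variables do not carry over. Pictures are saved under pics/ and viewed, and the job is handed in when it is done.

Besides the shell and the picture viewer there is one more tool, called after "Call:" as name(argument=value, ...) on one line, values as JSON. apply_moves: Moves the arm, as the interface text tells. Its arguments: {"type":"object","properties":{"motion":{"type":"string"}},"required":["motion"]}

```bash
ls; mkdir -p pics; cat > h.py <<'E'
import numpy as np, cv2
from rig import bot
np.set_printoptions(precision=4,suppress=True)
def snap(n,f):
    im=bot.capture(n); cv2.imwrite('pics/'+f,im[:,:,::-1]); return im
def proj(n,P):
    c=bot.get_calibration(n);K=np.array([[c['fx'],0,c['cx']],[0,c['fy'],c['cy']],[0,0,1.]])
    return cv2.projectPoints(np.array(P,float).reshape(-1,3),np.array(c['rvec'],float),np.array(c['tvec'],float),K,None)[0].reshape(-1,2)
def back(n,uv,z):
    c=bot.get_calibration(n);R=cv2.Rodrigues(np.array(c['rvec'],float))[0];t=np.array(c['tvec'],float)
    d=R.T@np.array([(uv[0]-c['cx'])/c['fx'],(uv[1]-c['cy'])/c['fy'],1]);o=-R.T@t
    return o+d*(z-o[2])/d[2]
E
python3 - <<'E'
from h import *
snap('scene','s0.png');snap('top','t0.png')
for n in ['press','die_slide','grip_block','tail_face','slide_nose','guide_mouth','bridge_front','tape_roll','spool','oiler','brush_top']:
    for c in ['top','scene']:
        print(n,c,[(np.round(d['point'],4).tolist(),round(d['p'],2)) for d in bot.find_in(n,c)])
s=bot.read_state();print(s, bot.pinch_z)
E
```

```text
pics
press top [([0.5475, -0.0487, 0.0149], 0.62)]
press scene [([0.5287, -0.0895, 0.0128], 0.75)]
die_slide top [([0.4937, 0.3333, 0.01], 0.78), ([0.3688, 0.1957, 0.0119], 0.57)]
die_slide scene [([0.4802, 0.3247, 0.0221], 0.92), ([0.3543, 0.1779, 0.0193], 0.63)]
grip_block top [([0.3775, 0.1928, 0.0088], 0.88), ([0.4948, 0.3335, 0.0101], 0.76)]
grip_block scene [([0.3529, 0.1806, 0.0181], 0.79), ([0.4868, 0.3243, 0.022], 0.63)]
tail_face top [([0.4961, 0.3301, 0.0079], 0.71), ([0.3735, 0.1936, 0.009], 0.66), ([0.5497, -0.0517, 0.0108], 0.49)]
tail_face scene [([0.3525, 0.1807, 0.0194], 0.68), ([0.4834, 0.3274, 0.0207], 0.64), ([0.6624, 0.2382, 0.0204], 0.38)]
slide_nose top [([0.4917, 0.3295, 0.0114], 0.65)]
slide_nose scene [([0.4862, 0.3254, 0.0214], 0.93), ([0.3568, 0.1841, 0.0213], 0.6)]
guide_mouth top [([0.5483, -0.0495, 0.0087], 0.64)]
guide_mouth scene [([0.5281, -0.0833, 0.0178], 0.8)]
bridge_front top [([0.5471, -0.0468, 0.0117], 0.76)]
bridge_front scene [([0.5263, -0.0904, 0.0108], 0.78)]
tape_roll top [([0.6673, 0.2398, 0.0261], 0.69)]
tape_roll scene []
spool top [([0.4362, -0.0363, 0.0431], 0.47)]
spool scene [([0.4275, -0.043, 0.0428], 0.58)]
oiler top [([0.5992, 0.332, 0.0454], 0.67)]
oiler scene [([0.592, 0.3337, 0.0392], 0.78)]Traceback (most recent call last):
  File "<stdin>", line 5, in <module>
ValueError: it knows: bridge_front, detent, die_slide, grip_block, guide_mouth, oiler, press, slide_nose, spool, tail_face, tape_roll
```

```bash
python3 - <<'E'
from h import *
s=bot.read_state();print(s, bot.pinch_z)
for n in ['top','scene','wrist']: print(bot.get_calibration(n))
E
```

```text
{'time_s': 1.1, 'joint_positions': array([ 62.9367,  30.2225,  82.0862,  -0.0002,  67.687 , -10.2287]), 'qvel': array([-0.0169,  0.0628, -0.0174,  0.0326,  0.0481,  0.1145]), 'tau': array([ -0.0009, -44.0024, -17.6984,   0.0633,   0.0505,  -0.    ]), 'position': array([0.181 , 0.5982, 0.2226]), 'tcp_rot': array([[-0.9571,  0.2896,  0.    ],
       [ 0.2896,  0.9571,  0.0001],
       [-0.    ,  0.0001, -1.    ]]), 'force': array([ 0.296 , -0.6715,  0.8347]), 'moment': array([-0.0152, -0.0313, -0.0117]), 'opening': 1.0021168228506643} 0.0187
{'fx': 479.22161886656033, 'fy': 479.22161886656033, 'cx': 318.3714841815691, 'cy': 205.48114247907915, 'rvec': array([ 2.1627, -2.1905,  0.1139]), 'tvec': array([0.0716, 0.5537, 1.3981])}
{'fx': 396.43292285275874, 'fy': 396.43292285275874, 'cx': 325.28829266732055, 'cy': 197.6339548432836, 'rvec': array([ 2.0182, -1.1471,  0.5618]), 'tvec': array([-0.1955,  0.45  ,  0.7809])}
{'fx': 309.70691628693146, 'fy': 309.70691628693146, 'cx': 316.08290650025555, 'cy': 199.76400421878913, 'rvec': array([-2.3443, -1.7393, -0.2306]), 'tvec': array([-0.6246, -0.0317,  0.3907])}
```

View pics/s0.png

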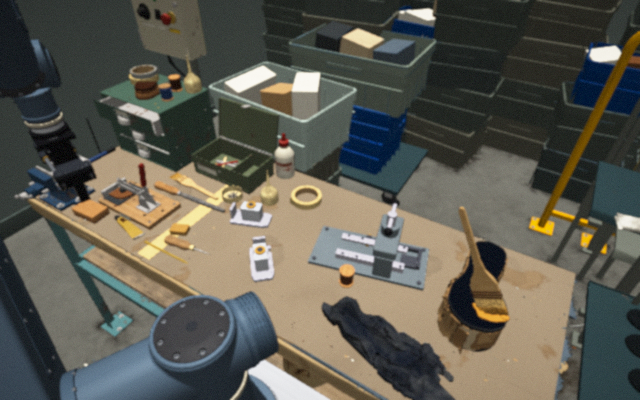

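View pics/t0.png

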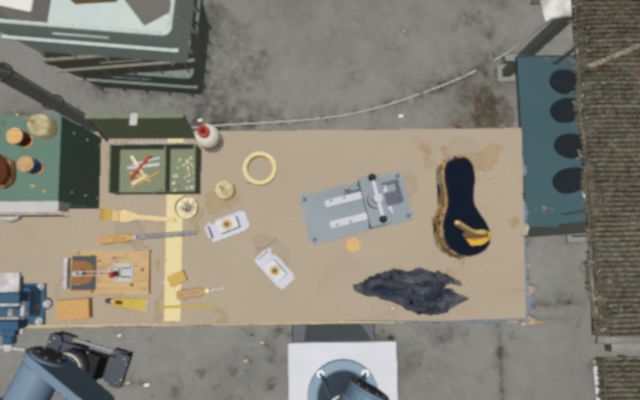

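```bash
python3 - <<'E'
import cv2
t=cv2.imread('pics/t0.png')
cv2.imwrite('pics/t0a.png',cv2.resize(t[140:300,160:300],None,fx=5,fy=5,interpolation=cv2.INTER_CUBIC)[:,:700])
cv2.imwrite('pics/t0b.png',cv2.resize(t[155:265,290:430],None,fx=5,fy=5,interpolation=cv2.INTER_CUBIC))
t=cv2.imread('pics/s0.png')
cv2.imwrite('pics/s0a.png',cv2.resize(t[170:300,200:350],None,fx=5,fy=5,interpolation=cv2.INTER_CUBIC)[:600])
E
cd pics; python3 -c "
import cv2
for f in ['t0a','t0b','s0a']:
    i=cv2.imread(f+'.png');print(i.shape)
    i=i[:600] if f!='t0a' else cv2.resize(i,(525,600)); cv2.imwrite(f+'.png',i)"
```

```text
(800, 700, 3)
(550, 700, 3)
(600, 750, 3)
```

View pics/t0a.png

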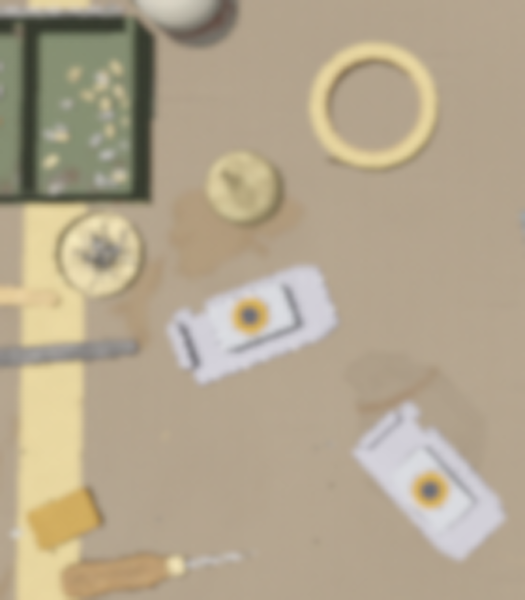

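View pics/t0b.png

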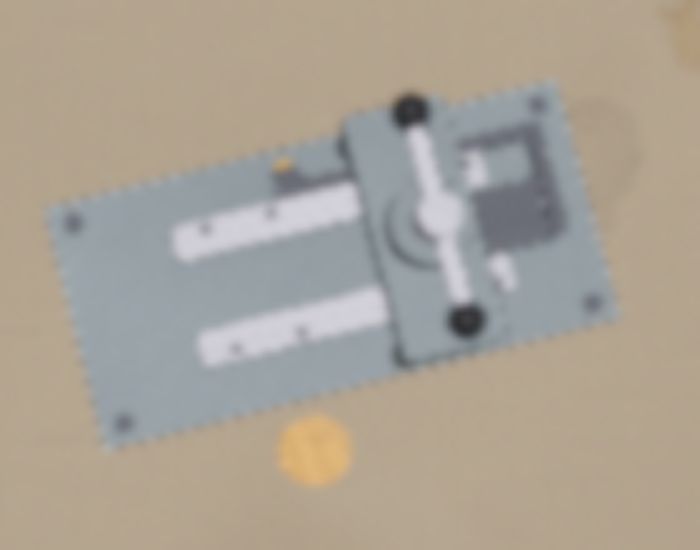

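View pics/s0a.png

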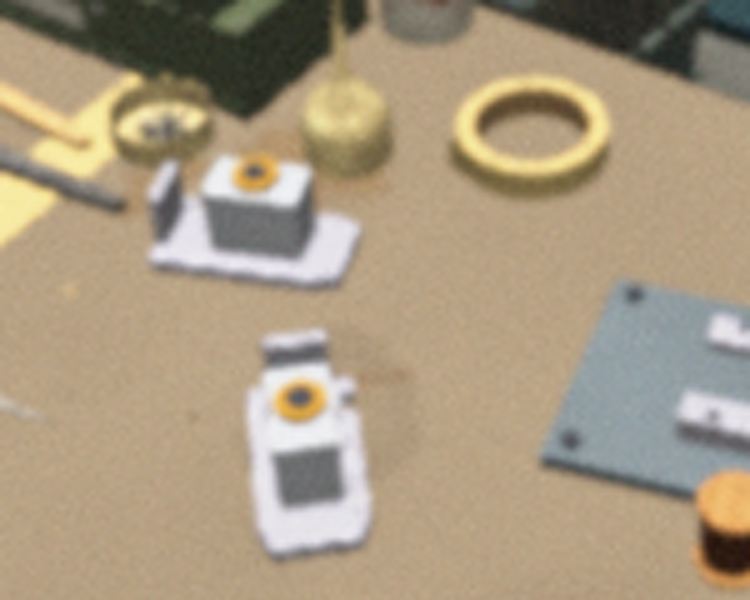

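```bash
cat >> h.py <<'E'
def pose2(b,yaw):
    c,s=np.cos(yaw),np.sin(yaw); return lambda P: np.c_[np.array(P)[:,0]*c-np.array(P)[:,1]*s+b[0],np.array(P)[:,0]*s+np.array(P)[:,1]*c+b[1],np.array(P)[:,2]]
PB=np.array([[-.17,.075,.012],[-.17,-.075,.012],[.15,-.075,.012],[.15,.075,.012]])
RL=[np.array([[-.1,s*.0425,.031],[-.1,s*.022,.031],[.09,s*.022,.031],[.09,s*.0425,.031]]) for s in (1,-1)]
FT=np.array([[-.06,-.03,.01],[.044,-.03,.01],[.06,-.024,.01],[.06,.024,.01],[.044,.03,.01],[-.06,.03,.01]])
BK=np.array([[-.025,-.018,.06],[.035,-.018,.06],[.035,.018,.06],[-.025,.018,.06]])
TW=np.array([[-.06,-.018,.05],[-.052,-.018,.05],[-.052,.018,.05],[-.06,.018,.05]])
DC=np.array([[.005+.015*np.cos(a),.015*np.sin(a),.065] for a in np.linspace(0,6.28,16)])
E
python3 - <<'E'
from h import *
from scipy.optimize import least_squares
uv=np.array([[47,207],[110,448],[615,320],[553,80]])/5+[290,155]
f=lambda p:(proj('top',pose2(p[:2],p[2])(PB))-uv).ravel()
r=least_squares(f,[.55,-.05,-1.35]);print('press',r.x,np.degrees(r.x[2]),r.fun)
uv2=np.array([[203,382],[338,318],[318,265]])/3.75+[160,140]
P=np.array([[-.06,-.03,.01],[.06,-.024,.01],[.06,.024,.01],[.005,0,.065]])
uv2=np.vstack([uv2,np.array([249,316])/3.75+[160,140]])
g=lambda p:(proj('top',pose2(p[:2],p[2])(P))-uv2).ravel()
q=least_squares(g,[.49,.33,-1.3]);print('slide',q.x,np.degrees(q.x[2]),q.fun)
im=cv2.imread('pics/t0.png');S=5
for ctr,name in (((170,150),'o1'),((290,155),'o2')):
    c=cv2.resize(im[ctr[1]:ctr[1]+115,ctr[0]:ctr[0]+150],None,fx=S,fy=S,interpolation=cv2.INTER_CUBIC)
    for Q,T in [(PB,r.x),(RL[0],r.x),(RL[1],r.x),(FT,q.x),(BK,q.x),(TW,q.x),(DC,q.x)]:
        cv2.polylines(c,[np.int32((proj('top',pose2(T[:2],T[2])(Q))-ctr+.5)*S)],True,(0,0,255),1)
    cv2.imwrite(f'pics/{name}.png',c)
E
```

```text
press [ 0.5506 -0.0595 -1.336 ] -76.54557221600993 [-0.7551  0.0591 -1.1809  0.3882  1.3056 -0.2751  0.6468 -0.2212]
slide [ 0.4997  0.3331 -1.1934] -68.37544656796057 [-0.5117  0.4868  0.2483  0.3812 -0.3175 -0.277   0.56   -0.5748]
```

```bash
cd pics; python3 -c "
import cv2,numpy as np
a=cv2.imread('o1.png');b=cv2.imread('o2.png');cv2.imwrite('o12.png',cv2.resize(np.vstack([a,b]),None,fx=.6*.85,fy=.6*.85))"
```

```text
(no output)
```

View pics/o1.png

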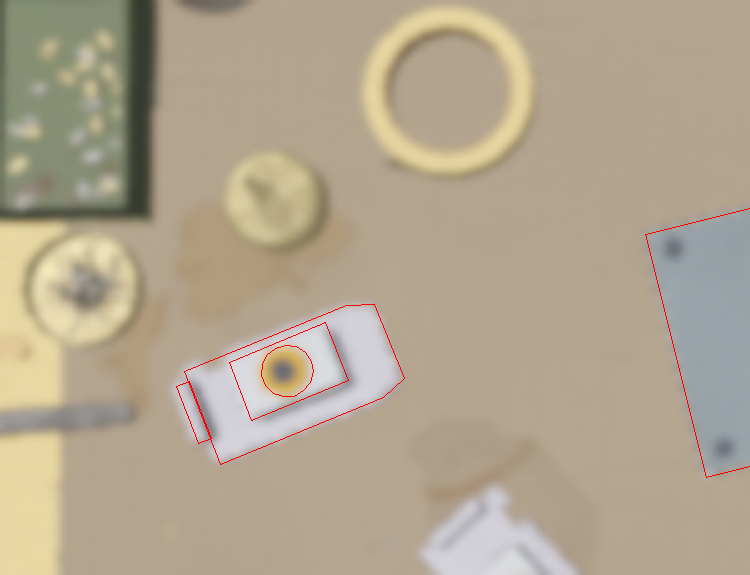

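View pics/o2.png

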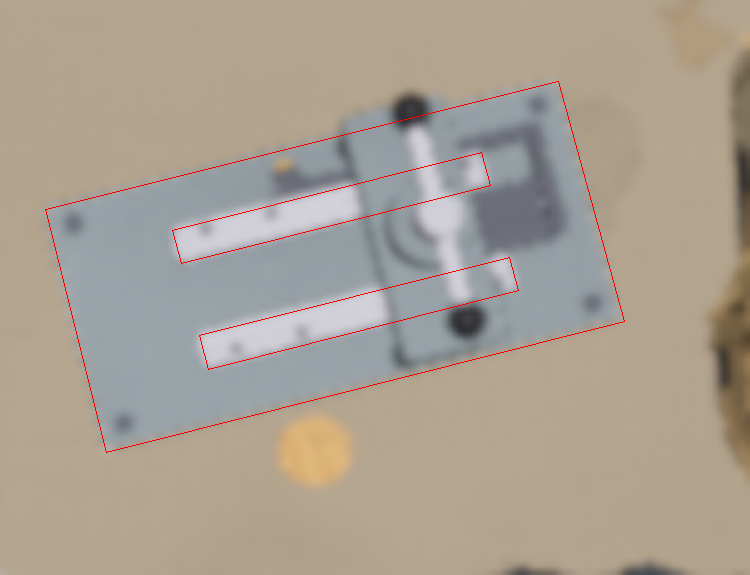

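```bash
cat >> h.py <<'E'
from scipy.spatial.transform import Rotation as Ro
def Rdown(yaw): # tool y along frame-y of thing with yaw
    y=np.array([-np.sin(yaw),np.cos(yaw),0]);z=np.array([0,0,-1.]);return np.c_[np.cross(y,z),y,z]
def rel(goal,R=None):
    s=bot.read_state();A=np.array(s['tcp_rot']);p=np.array(s['position'])
    d=A.T@(np.array(goal)-p); r=np.degrees(Ro.from_matrix(A.T@R).as_rotvec()) if R is not None else np.zeros(3)
    print('t',round(s['time_s'],2),'p',p,'F',np.array(s['force']),'M',np.array(s['moment']),'op',round(s['opening'],3)); print(' shift',d,'turn',r)
E
python3 - <<'E'
from h import *
yaw=np.radians(-68.5)
rel([.45,.33,.28],Rdown(yaw))
c=bot.get_calibration('wrist');R=cv2.Rodrigues(np.array(c['rvec']))[0];o=-R.T@np.array(c['tvec'])
s=bot.read_state();A=np.array(s['tcp_rot']);print('cam in tool',A.T@(o-s['position']), A.T@R.T)
E
```

```text
t 1.1 p [0.181  0.5982 0.2226] F [ 0.296  -0.6715  0.8347] M [-0.0152 -0.0313 -0.0117] op 1.002
 shift [-0.3352 -0.1788 -0.0574] turn [ 0.0043 -0.001  51.6655]
cam in tool [ 0.0715  0.0001 -0.162 ] [[-0.0005 -0.9651 -0.262 ]
 [ 1.     -0.0002 -0.0013]
 [ 0.0012 -0.262   0.9651]]
```

Call:
apply_moves(motion="-0.047 -0.022 0 0 0 7 0.087; -0.094 -0.045 0 0 0 14 0.087; -0.141 -0.067 0 0 0 21 0.087; -0.188 -0.09 0 0 0 28 0.087; -0.235 -0.112 0 0 0 35 0.087; -0.28 -0.134 0 0 0 42 0.087; -0.31 -0.145 0.01 0 0 48 0.087; -0.325 -0.15 0.02 0 0 51.5 0.087")

```text
time_s: 2.1
position: [0.4501, 0.3595, 0.2024]
tcp_rot: [[-0.365, 0.931, 0.001], [0.931, 0.365, 0.0], [0.0, 0.001, -1.0]]
force: [-0.6, 0.4, -0.7]
opening: 0.996
```

```bash
python3 - <<'E'
from h import *
yaw=np.radians(-68.5)
rel([.5,.33,.20],Rdown(yaw))
c=bot.get_calibration('wrist');import json;json.dump({k:np.array(v).tolist() for k,v in c.items()},open('w1.json','w'))
snap('wrist','w1.png')
E
```

```text
t 2.1 p [0.4501 0.3595 0.2024] F [-0.5668  0.3707 -0.7093] M [-0.0745 -0.0105  0.0094] op 0.996
 shift [-0.0457  0.0356  0.0024] turn [ 0.0509 -0.0091 -0.0813]
```

View pics/w1.png

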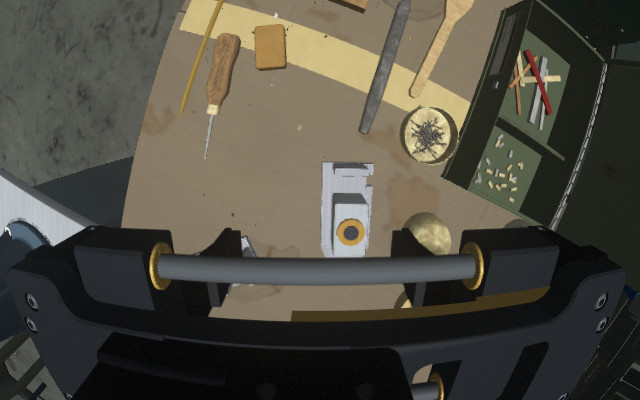

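```bash
cat >> h.py <<'E'
import json
def projw(c,P):
    K=np.array([[c['fx'],0,c['cx']],[0,c['fy'],c['cy']],[0,0,1.]])
    return cv2.fisheye.projectPoints(np.array(P,float).reshape(-1,1,3),np.array(c['rvec'],float).reshape(3,1),np.array(c['tvec'],float).reshape(3,1),K,np.zeros(4))[0].reshape(-1,2)
E
python3 - <<'E'
from h import *
c=json.load(open('w1.json'));im=cv2.imread('pics/w1.png');ctr=(300,150);S=6
o=cv2.resize(im[150:250,300:430],None,fx=S,fy=S,interpolation=cv2.INTER_CUBIC)
cv2.imwrite('pics/w1z.png',o)
o=o.copy()
for Q in (FT,BK,TW,DC):
    cv2.polylines(o,[np.int32((projw(c,pose2([.4997,.3331],-1.1934)(Q))-ctr+.5)*S)],True,(0,0,255),1)
cv2.imwrite('pics/w1o.png',o)
E
```

```text
(no output)
```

View pics/w1o.png

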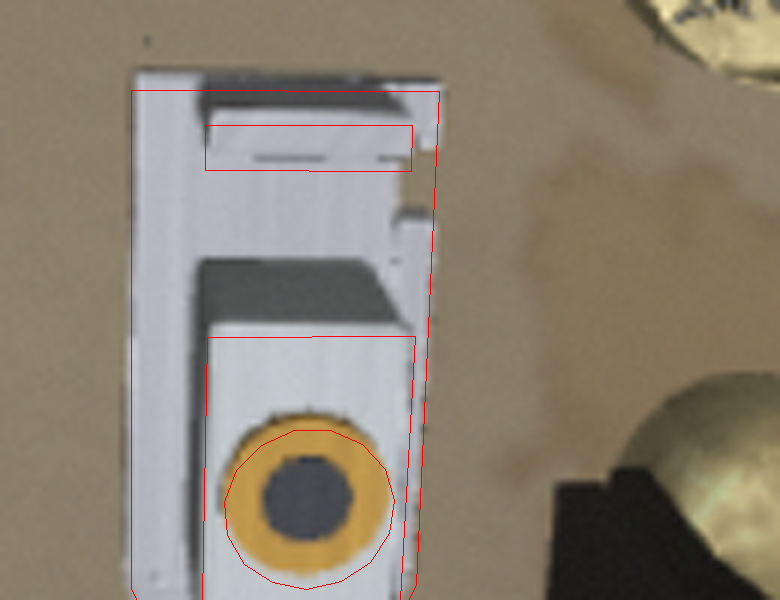

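```bash
python3 - <<'E'
from h import *
from scipy.optimize import least_squares
c=json.load(open('w1.json'))
P=np.array([[-.06,-.03,.01],[-.06,.03,.01],[-.06,-.018,.05],[-.06,.018,.05],[-.025,-.018,.06],[-.025,.018,.06],[.005,0,.065]])
uv=np.array([[135,73],[440,83],[209,109],[410,112],[209,325],[413,330],[306,496]])/6+[299.5,149.5]
g=lambda p:(projw(c,pose2(p[:2],p[2])(P))-uv).ravel()
q=least_squares(g,[.49,.33,-1.2],x_scale=[.01,.01,.01]);print(q.x,np.degrees(q.x[2]));print(q.fun.reshape(-1,2))
x=q.x
# oiler centre from top and wrist?
print(bot.find_in('oiler','wrist'),bot.find_in('oiler','top'))
T=pose2(x[:2],x[2]);print(T([[.005,0,.044],[-.01,0,.044]]))
E
```

```text
[ 0.4982  0.335  -1.2103] -69.3424610567544
[[-0.2672  0.4433]
 [ 0.225  -0.1574]
 [-0.2257  0.2064]
 [ 0.8116  0.4115]
 [-0.5685 -0.3845]
 [ 0.14   -0.8231]
 [-0.0907  0.3547]]
[] [{'point': [0.5992, 0.332, 0.0454], 'p': 0.67}]
[[0.4999 0.3303 0.044 ]
 [0.4946 0.3443 0.044 ]]
```

```bash
python3 - <<'E'
import cv2
im=cv2.imread('pics/w1.png');cv2.imwrite('pics/w1q.png',cv2.resize(im[190:330,380:480],None,fx=4,fy=4))
im=cv2.imread('pics/s0.png');cv2.imwrite('pics/s0q.png',cv2.resize(im[160:240,220:300],None,fx=7,fy=7,interpolation=cv2.INTER_CUBIC))
E
```

```text
(no output)
```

View pics/s0q.png

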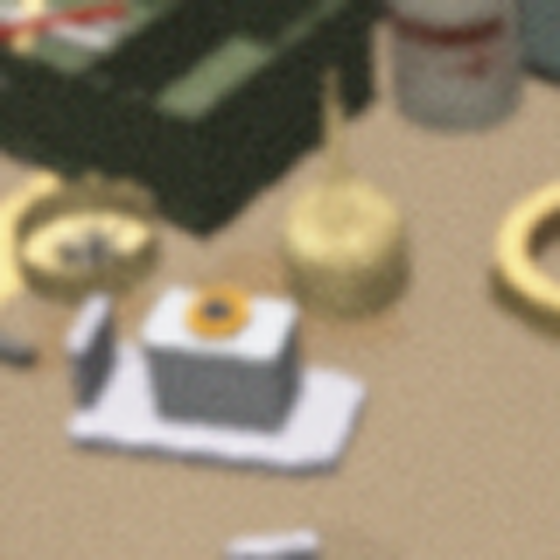

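```bash
python3 - <<'E'
from h import *
T=pose2([.4982,.3350],-1.2103)
rel(T([[-.012,0,.028]])[0],Rdown(-1.2103))
E
```

```text
t 2.25 p [0.448  0.3604 0.2017] F [0.5352 0.41   0.2101] M [-0.0936  0.0504  0.0003] op 0.996
 shift [-0.0302  0.0379  0.1736] turn [-0.1302 -0.0169  1.0149]
```

Call:
apply_moves(motion="-0.015 0.019 0.02 0 0 0.5 0.065; -0.03 0.038 0.045 0 0 1 0.065; -0.03 0.038 0.075 0 0 1 0.065; -0.03 0.038 0.105 0 0 1 0.065; -0.03 0.038 0.125 0 0 1 0.065; -0.03 0.038 0.135 0 0 1 0.065; -0.03 0.038 0.135 0 0 1 0.065; -0.03 0.038 0.135 0 0 1 0.065")

```text
time_s: 3.25
position: [0.4954, 0.3474, 0.0685]
tcp_rot: [[-0.354, 0.935, 0.002], [0.935, 0.354, 0.001], [0.0, 0.002, -1.0]]
force: [0.7, -0.0, 0.5]
opening: 0.745
```

```bash
python3 - <<'E'
from h import *
T=pose2([.4982,.3350],-1.2103)
rel(T([[-.012,0,.028]])[0],Rdown(-1.2103))
c=bot.get_calibration('wrist')
im=snap('wrist','w2.png')
o=np.ascontiguousarray(im[:,:,::-1])
for Q in (FT,BK,TW,DC): cv2.polylines(o,[np.int32(projw(c,T(Q)))],True,(0,0,255),1)
cv2.imwrite('pics/w2o.png',o)
im=snap('scene','s2.png')[130:290,150:350,::-1]; cv2.imwrite('pics/s2z.png',cv2.resize(im,None,fx=3.7,fy=3.7))
E
```

```text
t 3.25 p [0.4954 0.3474 0.0685] F [ 0.6706 -0.0129  0.494 ] M [-0.0794  0.0106 -0.0099] op 0.745
 shift [-0.0006 -0.0018  0.0405] turn [ 0.1067 -0.0107  0.0616]
```

View pics/w2o.png

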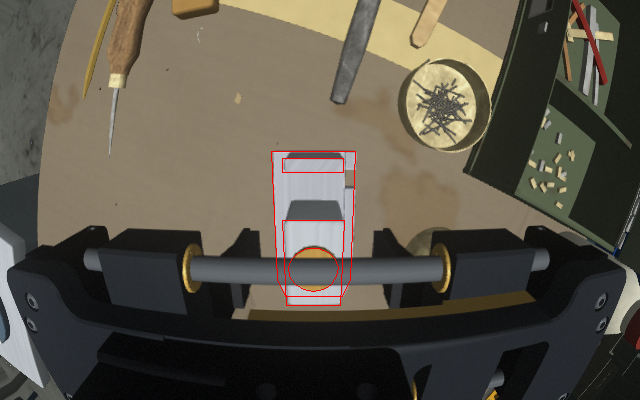

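View pics/s2z.png

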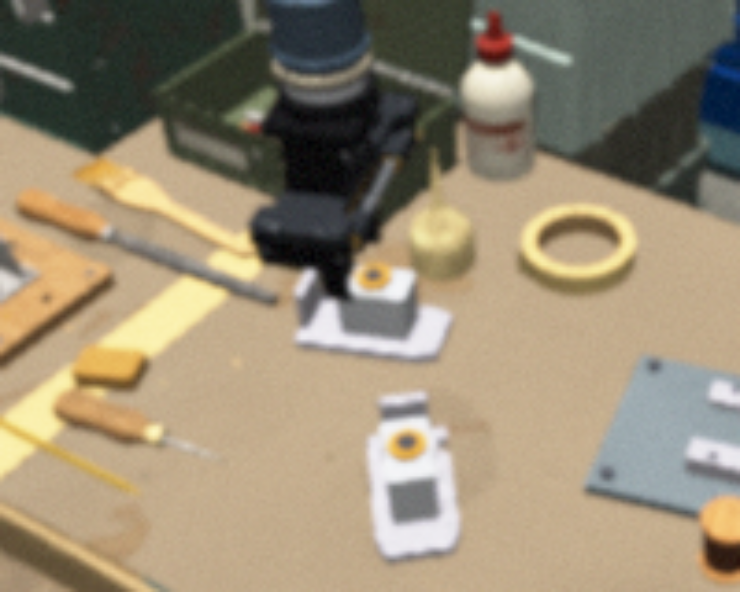

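```bash
python3 - <<'E'
from h import *
print(back('top',(224.8,189.9),.045), back('top',(222.7,187.5),.1))
# scene: tip px in s2z (434,150), body centre-ish
tip=np.array([434,150])/3.7+[150,130]
for z in (.11,.125): print(z,back('scene',tip,z))
b=np.array([441,232])/3.7+[150,130]
for z in (.03,.045,): print(z,back('scene',b,z))
s=bot.read_state();A=np.array(s['tcp_rot'])
for P in ([.606,.331,.1],back('scene',tip,.125)): print(A.T@(np.array(P)-s['position']))
E
```

```text
[0.6022 0.3389 0.045 ] [0.6019 0.3346 0.1   ]
0.11 [0.6189 0.3518 0.11  ]
0.125 [0.6025 0.3382 0.125 ]
0.03 [0.6085 0.3441 0.03  ]
0.045 [0.594  0.3319 0.045 ]
[-0.0541  0.0977 -0.0312]
[-0.0462  0.0971 -0.0562]
```

Call:
apply_moves(motion="0 -0.002 0.01 0 0 0 0.065; 0 -0.002 0.02 0 0 0 0.065; 0 -0.002 0.03 0 0 0 0.065; 0 -0.002 0.04 0 0 0 0.065; 0 -0.002 0.04 0 0 0 0.065; 0 -0.002 0.04 0 0 0 0.03; 0 -0.002 0.04 0 0 0 0.03; 0 -0.002 0.04 0 0 0 0.03")

```text
time_s: 4.35
position: [0.4933, 0.3461, 0.0279]
tcp_rot: [[-0.353, 0.936, 0.001], [0.936, 0.353, 0.0], [0.0, 0.001, -1.0]]
force: [0.4, -0.1, 0.8]
opening: 0.491
```

Call:
apply_moves(motion="0 0 0 0 0 0 0.03; 0 0 0 0 0 0 0.03; 0 0 -0.004 0 0 0 0.03; 0 0 -0.014 0 0 0 0.03; 0 0 -0.03 0 0 0 0.03; 0 0 -0.05 0 0 0 0.03; 0 0 -0.07 0 0 0 0.03; 0 0 -0.07 0 0 0 0.03")

```text
time_s: 5.35
position: [0.4945, 0.3467, 0.1]
tcp_rot: [[-0.353, 0.936, 0.005], [0.936, 0.353, 0.002], [0.0, 0.005, -1.0]]
force: [0.4, 0.4, -2.9]
opening: 0.414
```

```bash
python3 - <<'E'
from h import *
P=pose2([.5506,-.0595],-1.336)
rel(P([[-.17,0,.24]])[0],Rdown(-1.336))
c=bot.get_calibration('wrist');json.dump({k:np.array(v).tolist() for k,v in c.items()},open('w3.json','w'))
snap('wrist','w3.png')
im=snap('scene','s3.png')[130:290,150:350,::-1]; cv2.imwrite('pics/s3z.png',cv2.resize(im,None,fx=3.7,fy=3.7))
E
```

```text
t 5.35 p [0.4945 0.3467 0.1   ] F [ 0.3777  0.4336 -2.9065] M [ 0.0282  0.0376 -0.0196] op 0.414
 shift [-0.2311 -0.0689 -0.1404] turn [ 0.2898 -0.0383  7.2163]
```

View pics/s3z.png

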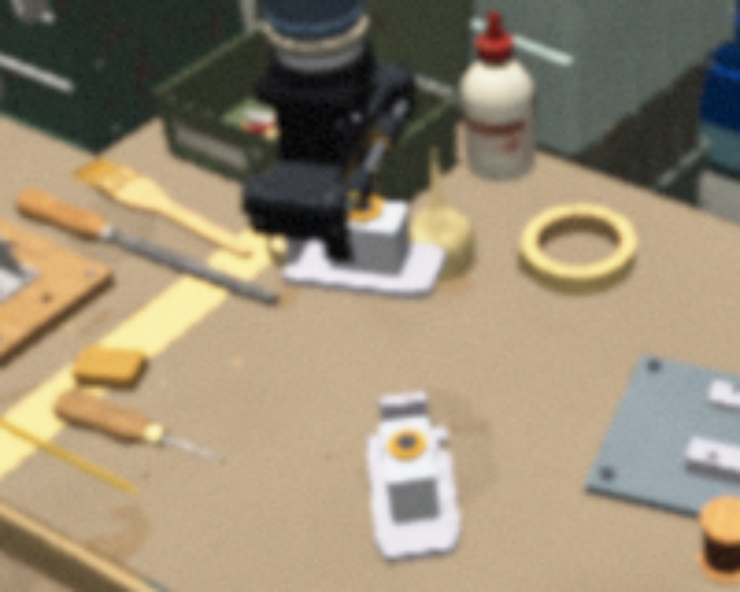

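View pics/w3.png

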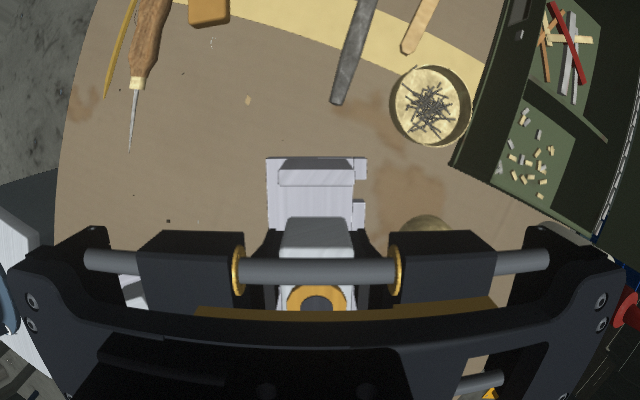

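```bash
python3 - <<'E'
from h import *
from scipy.optimize import least_squares
print('brush',back('scene',(462,208),.326),back('top',(456,222),.326))
P=pose2([.5506,-.0595],-1.336)
rel(P([[.01,0,.30]])[0],Rdown(-1.336))
im=cv2.imread('pics/w3.png');cv2.imwrite('pics/w3z.png',cv2.resize(im[145:245,255:385],None,fx=6,fy=6,interpolation=cv2.INTER_CUBIC))
E
```

```text
brush [ 0.4843 -0.2574  0.326 ] [ 0.483  -0.2544  0.326 ]
t 5.45 p [0.4929 0.3459 0.0979] F [-0.0828 -0.0412 -3.5736] M [-0.0233  0.0372  0.0329] op 0.411
 shift [-0.4096 -0.0903 -0.2021] turn [ 0.0141 -0.0012  7.2172]
```

View pics/w3z.png

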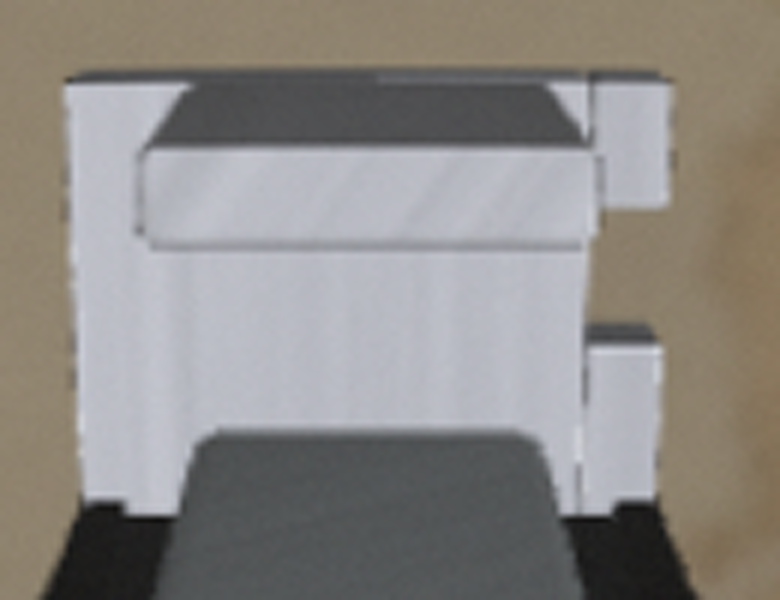

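```bash
cat > fit.py <<'E'
from h import *
from scipy.optimize import least_squares
c=json.load(open('w3.json'))
pos=np.array([.4945,.3467,.1]);
uv=np.array([[68,82],[672,82],[147,148],[592,148],[148,246],[590,246],[203,432],[542,432],[671,206],[660,347],[587,347]])/6+[254.5,144.5]
P=np.array([[-.06,-.03,.01],[-.06,.03,.01],[-.06,-.018,.05],[-.06,.018,.05],[-.052,-.018,.05],[-.052,.018,.05],[-.025,-.018,.01],[-.025,.018,.01],[-.047,.03,.01],[-.033,.03,.01],[-.033,.022,.01]])
def W(p): # slide in world: x,y,z,yaw,pitch,
    return Ro.from_euler('ZYX',[p[3],p[4],p[5]]).apply(P)+p[:3]
g=lambda p:(projw(c,W(p))-uv).ravel()
q=least_squares(g,[.4982,.335,.072,-1.21,0,0],x_scale=[.01,.01,.01,.05,.05,.05]);x=q.x
print(x[:3],np.degrees(x[3:]));print(np.round(q.fun.reshape(-1,2),2))
R=Rdown(np.radians(-69.3));print('slide origin in tool',R.T@(x[:3]-pos))
E
python3 fit.py
```

```text
[0.4999 0.3344 0.0692] [-69.0294  -0.9147   0.5242]
[[ 0.7   1.3 ]
 [-0.37  0.78]
 [-1.09 -0.  ]
 [ 0.92 -0.39]
 [-0.75  0.21]
 [ 0.94 -0.15]
 [-0.55 -1.42]
 [ 0.64 -1.67]
 [-0.71  1.29]
 [ 0.44  0.  ]
 [-0.17  0.07]]
slide origin in tool [-0.0134  0.0007  0.0308]
```

Call:
apply_moves(motion="-0.01 0 -0.05 0 0 0 0.03; -0.04 -0.005 -0.1 0 0 0 0.03; -0.09 -0.02 -0.145 0 0 1 0.03; -0.15 -0.035 -0.18 0 0 2 0.03; -0.21 -0.048 -0.2 0 0 3 0.03; -0.27 -0.062 -0.2 0 0 5 0.03; -0.33 -0.075 -0.2 0 0 6 0.03; -0.37 -0.083 -0.2 0 0 7 0.03")

```text
time_s: 6.45
position: [0.5453, -0.0316, 0.2966]
tcp_rot: [[-0.235, 0.972, -0.002], [0.972, 0.235, 0.001], [0.001, -0.002, -1.0]]
force: [-0.0, -0.1, -3.7]
opening: 0.411
```

```bash
python3 - <<'E'
from h import *
P=pose2([.5506,-.0595],-1.336)
rel(P([[.01,0,.30]])[0],Rdown(-1.336))
c=bot.get_calibration('wrist')
im=np.ascontiguousarray(snap('wrist','w4.png')[:,:,::-1])
json.dump({k:np.array(v).tolist() for k,v in c.items()},open('w4.json','w'))
for Q in (PB,RL[0],RL[1]): cv2.polylines(im,[np.int32(projw(c,P(Q)))],True,(0,0,255),1)
cv2.imwrite('pics/w4o.png',im)
E
```

```text
t 6.45 p [ 0.5453 -0.0316  0.2966] F [-0.0147 -0.1079 -3.7309] M [-0.0313  0.0089  0.0525] op 0.411
 shift [-0.0384 -0.0015 -0.0034] turn [-0.0999 -0.057   0.1342]
```

View pics/w4o.png

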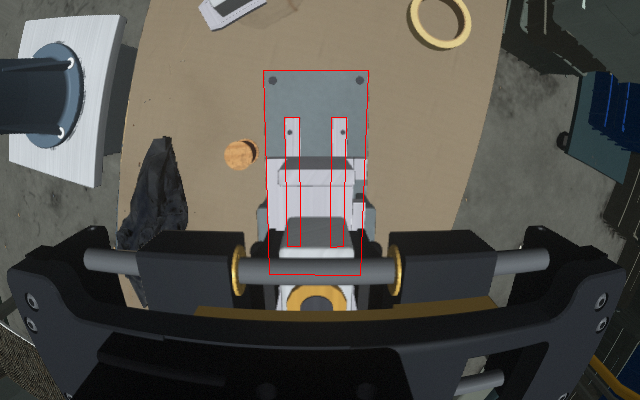

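```bash
python3 - <<'E'
from h import *
im=cv2.imread('pics/w4.png');S=6
P=pose2([.5506,-.0595],-1.336);c=json.load(open('w4.json'))
o=cv2.resize(im[65:165,255:385],None,fx=S,fy=S,interpolation=cv2.INTER_CUBIC)
cv2.imwrite('pics/w4z.png',o)
for Q in (PB,RL[0],RL[1]): cv2.polylines(o,[np.int32((projw(c,P(Q))-[254.5,64.5])*S)],True,(0,0,255),1)
cv2.imwrite('pics/w4zo.png',o)
E
```

```text
(no output)
```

View pics/w4zo.png

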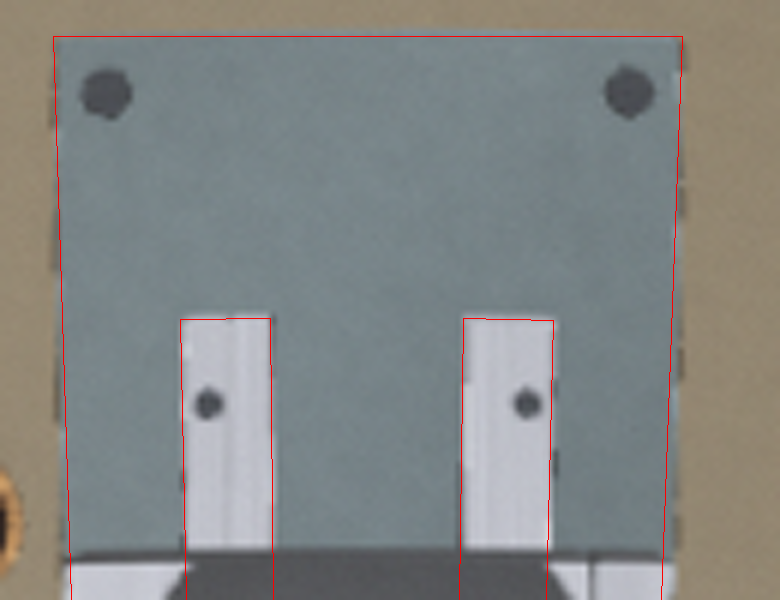

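```bash
python3 - <<'E'
from h import *
P=pose2([.5507,-.0590],-1.336)
rel(P([[-.18,0,.06]])[0],Rdown(-1.336))
E
```

```text
t 6.5 p [ 0.5473 -0.0393  0.2966] F [ 2.0905 -5.4298 -3.7821] M [-0.5159 -0.0679  0.0213] op 0.41
 shift [ 0.162  -0.0012  0.2353] turn [-0.103   0.4591 -0.1073]
```

Call:
apply_moves(motion="0.04 0 0.01 0 0 0 0.03; 0.085 -0.001 0.04 0 0 0 0.03; 0.13 -0.001 0.08 0 0 0 0.03; 0.155 -0.001 0.125 0 0 0 0.03; 0.162 -0.001 0.17 0 0 0 0.03; 0.162 -0.001 0.205 0 0 0 0.03; 0.162 -0.001 0.225 0 0 0 0.03; 0.162 -0.001 0.23 0 0 0 0.03")

```text
time_s: 7.5
position: [0.5051, 0.1278, 0.0656]
tcp_rot: [[-0.237, 0.972, -0.005], [0.972, 0.237, -0.0], [0.001, -0.005, -1.0]]
force: [-0.6, -0.3, -3.9]
opening: 0.412
```

```bash
python3 - <<'E'
from h import *
P=pose2([.5507,-.0590],-1.336)
c=bot.get_calibration('wrist')
im=np.ascontiguousarray(snap('wrist','w5.png')[:,:,::-1])
im=snap('scene','s5.png')[:,:,::-1]; cv2.imwrite('pics/s5z.png',cv2.resize(im[170:300,220:440],None,fx=3.5,fy=3.5))
im=snap('top','t5.png')[:,:,::-1]; cv2.imwrite('pics/t5z.png',cv2.resize(im[150:270,240:430],None,fx=4,fy=4))
rel(P([[-.18,0,.041]])[0],Rdown(-1.336))
E
```

```text
t 7.65 p [0.507  0.1277 0.0677] F [ 0.322  -0.6317 -3.6068] M [-0.0265  0.0346  0.0314] op 0.408
 shift [-0.0117 -0.001   0.0267] turn [0.0087 0.003  0.2139]
```

View pics/s5z.png

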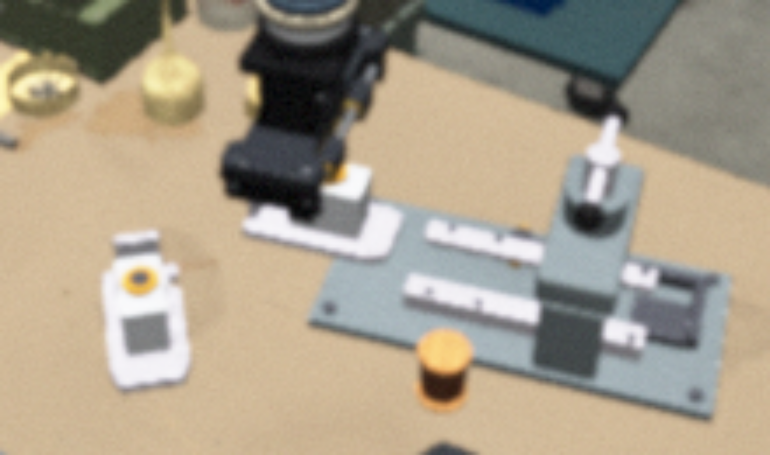

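View pics/t5z.png

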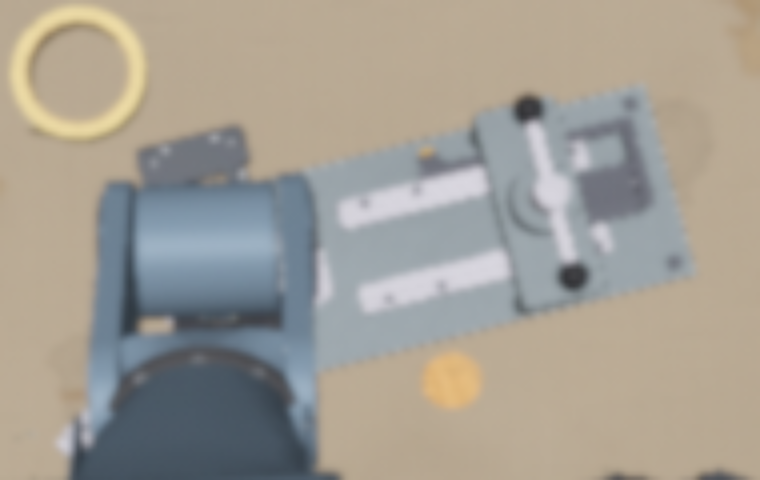

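Call:
apply_moves(motion="-0.006 -0.001 0.008 0 0 0.2 0.03; -0.012 -0.001 0.016 0 0 0.2 0.03; -0.012 -0.001 0.022 0 0 0.2 0.03; -0.012 -0.001 0.025 0 0 0.2 0.03; -0.012 -0.001 0.0265 0 0 0.2 0.03; -0.012 -0.001 0.0275 0 0 0.2 0.03; -0.012 -0.001 0.0275 0 0 0.2 0.03; -0.012 -0.001 0.0275 0 0 0.2 0.03")

```text
time_s: 8.65
position: [0.5087, 0.1158, 0.0402]
tcp_rot: [[-0.233, 0.972, 0.0], [0.972, 0.233, -0.0], [-0.0, 0.0, -1.0]]
force: [0.2, 0.4, -3.9]
opening: 0.409
```

```bash
python3 - <<'E'
from h import *
P=pose2([.5507,-.0590],-1.336)
rel(P([[-.18,0,.041]])[0],Rdown(-1.336))
im=snap('scene','s6.png')[:,:,::-1]; cv2.imwrite('pics/s6z.png',cv2.resize(im[190:280,270:390],None,fx=6,fy=6,interpolation=cv2.INTER_CUBIC))
E
```

```text
t 8.65 p [0.5087 0.1158 0.0402] F [ 0.1627  0.4165 -3.8779] M [-0.0893  0.0198  0.0065] op 0.409
 shift [ 0.0002  0.0001 -0.0008] turn [0.0177 0.0052 0.0261]
```

View pics/s6z.png

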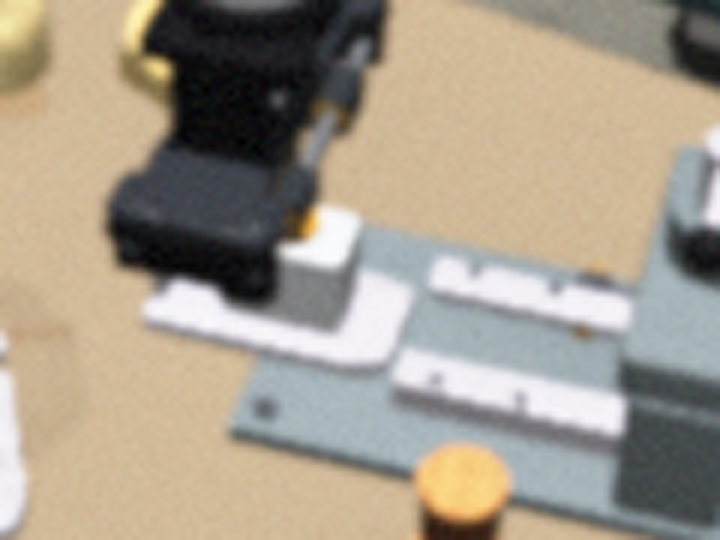

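Call:
apply_moves(motion="0 0 0.0005 0 0 0 0.03; 0 0 0.001 0 0 0 0.03; 0 0 0.001 0 0 0 0.03; 0 0 0.001 0 0 0 0.03; -0.005 0 0.001 0 0 0 0.03; -0.01 0 0.001 0 0 0 0.03; -0.015 0 0.001 0 0 0 0.03; -0.02 0 0.001 0 0 0 0.03")

```text
time_s: 9.7
position: [0.5136, 0.0971, 0.0398]
tcp_rot: [[-0.232, 0.973, 0.001], [0.973, 0.232, 0.001], [0.001, 0.001, -1.0]]
force: [-0.2, 4.7, 5.7]
opening: 0.412
```

```bash
python3 - <<'E'
from h import *
P=pose2([.5507,-.0590],-1.336)
rel(P([[-.16,0,.040]])[0],Rdown(-1.336))
E
```

```text
t 9.7 p [0.5136 0.0971 0.0398] F [-0.1595  4.7368  5.7219] M [0.6062 0.3338 0.0049] op 0.412
 shift [-0.0005 -0.0003 -0.0002] turn [ 0.0812 -0.0557 -0.0267]
```

Call:
apply_moves(motion="0 0 -0.0007 0 0 0 0.03; -0.006 0 -0.0007 0 0 0 0.03; -0.012 0 -0.0007 0 0 0 0.03; -0.018 0 -0.0007 0 0 0 0.03; -0.024 0 -0.0007 0 0 0 0.03; -0.03 0 -0.0007 0 0 0 0.03; -0.036 0 -0.0007 0 0 0 0.03; -0.036 0 -0.0007 0 0 0 0.03")

```text
time_s: 10.7
position: [0.522, 0.0603, 0.0399]
tcp_rot: [[-0.233, 0.973, 0.0], [0.973, 0.233, -0.001], [-0.001, 0.0, -1.0]]
force: [-0.6, -1.7, 4.0]
opening: 0.411
```

```bash
python3 - <<'E'
from h import *
P=pose2([.5507,-.0590],-1.336)
rel(P([[-.10,0,.040]])[0],Rdown(-1.336))
im=snap('scene','s7.png')[:,:,::-1]; cv2.imwrite('pics/s7z.png',cv2.resize(im[190:280,290:410],None,fx=6,fy=6,interpolation=cv2.INTER_CUBIC))
E
```

```text
t 10.7 p [0.522  0.0603 0.0399] F [-0.5623 -1.6609  4.0224] M [-0.159   0.0881  0.0514] op 0.411
 shift [-0.0227  0.0001 -0.0001] turn [0.0136 0.0608 0.0126]
```

View pics/s7z.png

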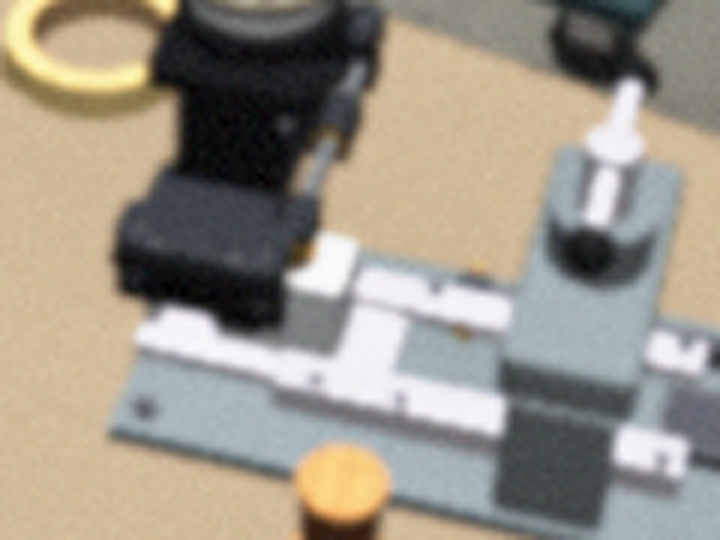

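Call:
apply_moves(motion="-0.002 0 -0.0004 0 0 0 0.03; -0.008 0 -0.0004 0 0 0 0.03; -0.014 0 -0.0004 0 0 0 0.03; -0.02 0 -0.0004 0 0 0 0.03; -0.026 0 -0.0004 0 0 0 0.03; -0.032 0 -0.0004 0 0 0 0.03; -0.038 0 -0.0004 0 0 0 0.03; -0.038 0 -0.0004 0 0 0 0.03")

```text
time_s: 11.75
position: [0.5292, 0.0247, 0.04]
tcp_rot: [[-0.232, 0.973, -0.003], [0.973, 0.232, 0.001], [0.002, -0.003, -1.0]]
force: [-2.4, 4.4, 0.9]
opening: 0.407
```

```bash
python3 - <<'E'
from h import *
P=pose2([.5507,-.0590],-1.336)
rel(P([[-.06,0,.040]])[0],Rdown(-1.336))
im=snap('scene','s8.png')[:,:,::-1]; cv2.imwrite('pics/s8z.png',cv2.resize(im[190:280,300:420],None,fx=6,fy=6,interpolation=cv2.INTER_CUBIC))
E
```

```text
t 11.75 p [0.5292 0.0247 0.04  ] F [-2.3645  4.4412  0.856 ] M [ 0.5286  0.3829 -0.0791] op 0.407
 shift [-0.0264  0.0015 -0.    ] turn [-0.1442 -0.1159 -0.061 ]
```

View pics/s8z.png

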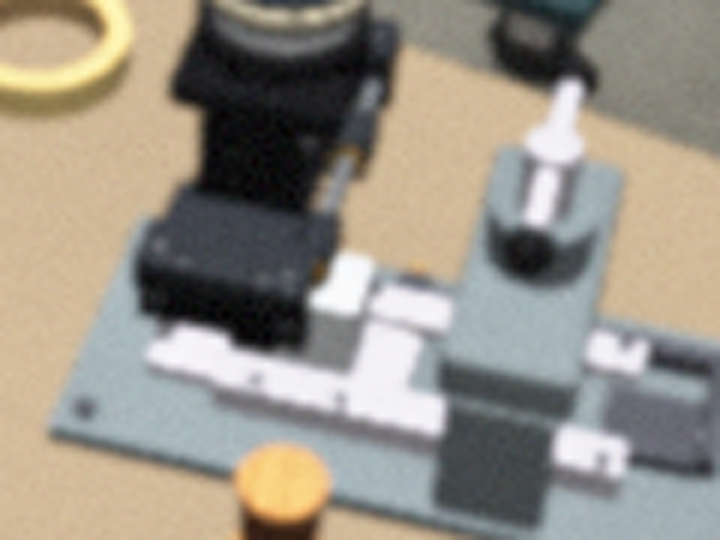

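Call:
apply_moves(motion="-0.003 0 0 0 0 0 0.03; -0.008 0 0 0 0 0 0.03; -0.013 0 0 0 0 0 0.03; -0.018 0 0 0 0 0 0.03; -0.023 0 0 0 0 0 0.03; -0.028 0 0 0 0 0 0.03; -0.028 0 0 0 0 0 0.03; -0.028 0 0 0 0 0 0.03")

```text
time_s: 12.8
position: [0.5357, -0.0025, 0.04]
tcp_rot: [[-0.233, 0.972, -0.003], [0.972, 0.233, 0.001], [0.001, -0.003, -1.0]]
force: [-2.9, 3.8, 1.4]
opening: 0.412
```

```bash
python3 - <<'E'
from h import *
P=pose2([.5507,-.0590],-1.336)
rel(P([[-.06,0,.040]])[0],Rdown(-1.336))
E
```

```text
t 12.8 p [ 0.5357 -0.0025  0.04  ] F [-2.8672  3.8029  1.4445] M [0.5226 0.5629 0.017 ] op 0.412
 shift [ 0.0016  0.0014 -0.    ] turn [-0.1487 -0.075   0.0181]
```

Call:
apply_moves(motion="0 0 0 0 0 0 0.055; 0 0 0 0 0 0 0.055; 0 0 0 0 0 0 0.055; 0 0 -0.015 0 0 0 0.055; 0 0 -0.04 0 0 0 0.055; 0.005 0.001 -0.065 0 0 0 0.055; 0.03 0.001 -0.07 0 0 0 0.03; 0.06 0.001 -0.07 0 0 0 0")

```text
time_s: 13.8
position: [0.5252, 0.0557, 0.1121]
tcp_rot: [[-0.232, 0.973, 0.004], [0.973, 0.232, -0.001], [-0.001, 0.004, -1.0]]
force: [0.1, 1.5, -0.5]
opening: 0.489
```

```bash
python3 - <<'E'
from h import *
P=pose2([.5507,-.0590],-1.336)
rel(P([[-.135,0,.040]])[0],Rdown(-1.336))
c=bot.get_calibration('wrist')
im=np.ascontiguousarray(snap('wrist','w9.png')[:,:,::-1])
im=snap('scene','s9.png')[:,:,::-1]; cv2.imwrite('pics/s9z.png',cv2.resize(im[190:280,300:420],None,fx=6,fy=6,interpolation=cv2.INTER_CUBIC))
E
```

```text
t 13.8 p [0.5252 0.0557 0.1121] F [ 0.1121  1.4575 -0.5351] M [-0.0909  0.02   -0.0143] op 0.489
 shift [ 0.0176 -0.0022  0.0721] turn [ 0.2111  0.0821 -0.0567]
```

View pics/s9z.png

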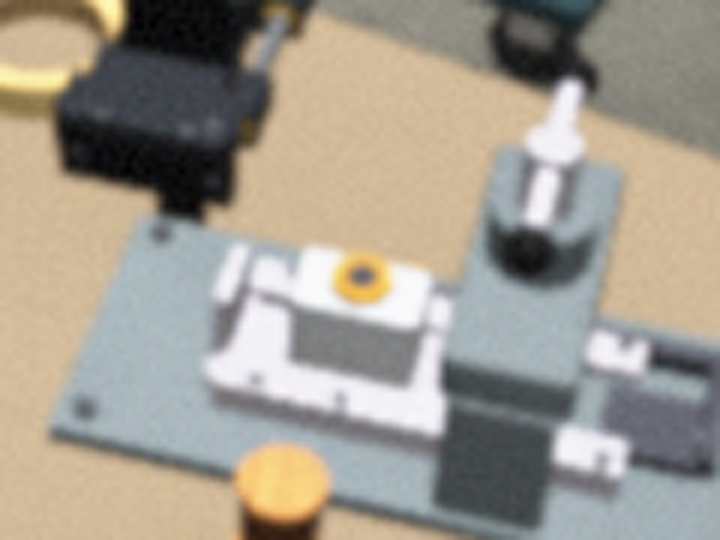

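View pics/w9.png

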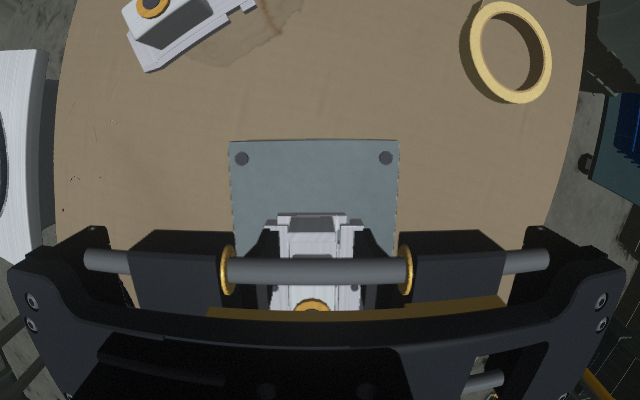

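Call:
apply_moves(motion="0.012 -0.002 0 0 0 0 0; 0.019 -0.002 0 0 0 0 0; 0.019 -0.002 0.01 0 0 0 0; 0.019 -0.002 0.03 0 0 0 0; 0.019 -0.002 0.05 0 0 0 0; 0.019 -0.002 0.068 0 0 0 0; 0.019 -0.002 0.076 0 0 0 0; 0.019 -0.002 0.076 0 0 0 0")

```text
time_s: 14.9
position: [0.5173, 0.0734, 0.0334]
tcp_rot: [[-0.232, 0.973, -0.002], [0.973, 0.232, 0.0], [0.0, -0.002, -1.0]]
force: [-0.6, 0.6, 0.1]
opening: 0.004
```

```bash
python3 - <<'E'
from h import *
P=pose2([.5507,-.0590],-1.336)
rel(P([[-.1145,0,.036]])[0],Rdown(-1.336))
im=snap('scene','s10.png')[:,:,::-1]; cv2.imwrite('pics/s10z.png',cv2.resize(im[190:280,300:420],None,fx=6,fy=6,interpolation=cv2.INTER_CUBIC))
E
```

```text
t 14.9 p [0.5173 0.0734 0.0334] F [-0.6319  0.6333  0.0751] M [-0.0633 -0.0032  0.0022] op 0.004
 shift [-0.0221  0.0016 -0.0026] turn [-0.0873 -0.0249 -0.0125]
```

View pics/s10z.png

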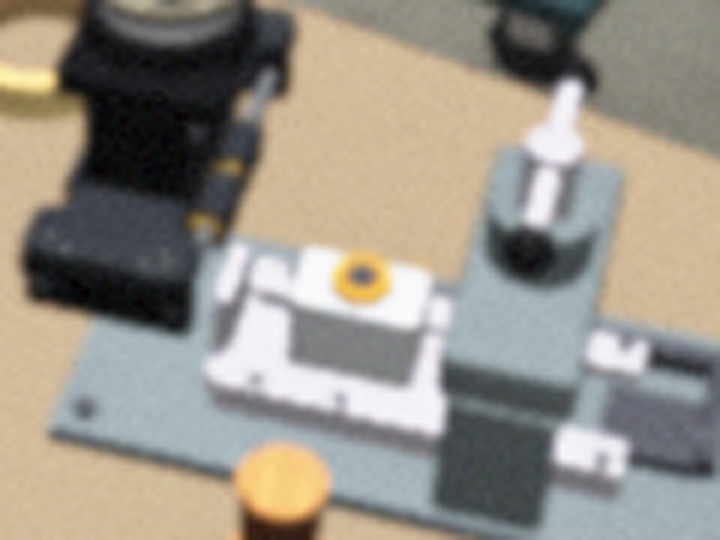

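Call:
apply_moves(motion="-0.005 0.001 -0.0025 0 0 0 0; -0.012 0.0015 -0.0025 0 0 0 0; -0.018 0.0015 -0.0025 0 0 0 0; -0.022 0.0015 -0.0025 0 0 0 0; -0.027 0.0015 -0.0025 0 0 0 0; -0.032 0.0015 -0.0025 0 0 0 0; -0.037 0.0015 -0.0025 0 0 0 0; -0.042 0.0015 -0.0025 0 0 0 0")

```text
time_s: 15.95
position: [0.5288, 0.0354, 0.0372]
tcp_rot: [[-0.231, 0.973, 0.0], [0.973, 0.231, 0.003], [0.003, 0.001, -1.0]]
force: [0.3, 10.4, 3.9]
opening: 0.005
```

```bash
python3 - <<'E'
from h import *
P=pose2([.5507,-.0590],-1.336)
rel(P([[-.085,0,.036]])[0],Rdown(-1.336))
E
```

```text
t 15.95 p [0.5288 0.0354 0.0372] F [ 0.2911 10.3666  3.9006] M [ 1.7044 -0.0524  0.132 ] op 0.005
 shift [-0.0119 -0.0006  0.0011] turn [ 0.0545 -0.1905 -0.0886]
```

Call:
apply_moves(motion="-0.003 0 0 0 0 0 0; -0.006 0 0 0 0 0 0; -0.009 0 0 0 0 0 0; -0.012 0 0 0 0 0 0; -0.015 0 0 0 0 0 0; -0.018 0 0 0 0 0 0; -0.021 0 0 0 0 0 0; -0.021 0 0 0 0 0 0")

```text
time_s: 16.95
position: [0.5338, 0.0146, 0.0372]
tcp_rot: [[-0.231, 0.973, 0.0], [0.973, 0.231, 0.003], [0.003, 0.001, -1.0]]
force: [0.3, 8.7, 4.1]
opening: 0.004
```

```bash
cat > st.py <<'E'
from h import *
P=pose2([.5507,-.0590],-1.336)
s=bot.read_state();p=np.array(s['position'])
c,sn=np.cos(-1.336),np.sin(-1.336);R=np.array([[c,-sn],[sn,c]])
print('t',s['time_s'],'press xy',R.T@(p[:2]-[.5507,-.0590]),'z',p[2],'F press',R.T@s['force'][:2],s['force'][2],'M',s['moment'],'op',s['opening'])
E
python3 st.py
```

```text
t 16.95 press xy [-0.0755  0.0007] z 0.03716269634440191 F press [-8.3995  2.3215] 4.139059461012194 M [ 1.2848 -0.0817  0.1011] op 0.00380067686032486
```

Call:
apply_moves(motion="-0.002 0 0 0 0 0 0; -0.004 0 0 0 0 0 0; -0.006 0 0 0 0 0 0; -0.008 0 0 0 0 0 0; -0.01 0 0 0 0 0 0; -0.012 0 0 0 0 0 0; -0.014 0 0 0 0 0 0; -0.014 0 0 0 0 0 0")

```text
time_s: 17.95
position: [0.5371, 0.0009, 0.0372]
tcp_rot: [[-0.232, 0.973, 0.001], [0.973, 0.232, 0.002], [0.002, 0.001, -1.0]]
force: [0.3, 8.2, 3.9]
opening: 0.007
```

```bash
python3 st.py
```

```text
t 17.95 press xy [-0.0614  0.0007] z 0.03715933246694499 F press [-7.9584  2.1684] 3.8901490153992357 M [ 1.1468 -0.0771  0.1142] op 0.006752021431903044
```

Tail near press x = -52 mm, drag about 8 N; continue.

Call:
apply_moves(motion="-0.0015 0 0 0 0 0 0; -0.003 0 0 0 0 0 0; -0.0045 0 0 0 0 0 0; -0.006 0 0 0 0 0 0; -0.0075 0 0 0 0 0 0; -0.009 0 0 0 0 0 0; -0.0105 0 0 0 0 0 0; -0.0105 0 0 0 0 0 0")

```text
time_s: 18.95
position: [0.5384, -0.0052, 0.0371]
tcp_rot: [[-0.229, 0.973, -0.002], [0.973, 0.229, 0.009], [0.009, 0.0, -1.0]]
force: [1.7, 25.1, 6.8]
opening: 0.005
```

```bash
python3 st.py
```

```text
t 18.95 press xy [-0.0552  0.0006] z 0.03709005725446543 F press [-24.0483   7.4903] 6.786145289744126 M [ 4.0643 -0.4588  0.1482] op 0.004807784328619006
```

Call:
apply_moves(motion="-0.0005 0 0 0 0 0 0; -0.001 0 0 0 0 0 0; -0.0015 0 0 0 0 0 0; -0.0015 0 0 0 0 0 0; -0.0015 0 0 0 0 0 0; -0.0015 0 0 0 0 0 0; -0.0015 0 0 0 0 0 0; -0.0015 0 0 0 0 0 0")

```text
time_s: 19.95
position: [0.5384, -0.0052, 0.0371]
tcp_rot: [[-0.229, 0.974, -0.002], [0.973, 0.229, 0.01], [0.011, 0.0, -1.0]]
force: [2.7, 30.4, 8.6]
opening: 0.004
```

```bash
python3 st.py; python3 - <<'E'
from h import *
im=snap('scene','s11.png')[:,:,::-1]; cv2.imwrite('pics/s11z.png',cv2.resize(im[190:280,310:430],None,fx=6,fy=6,interpolation=cv2.INTER_CUBIC))
for c in ['scene','top']:
    if c=='top': snap('top','t11.png')
    print(c,bot.find_in('detent',c))
E
```

```text
t 19.95 press xy [-0.0552  0.0005] z 0.03710873989149602 F press [-28.9281   9.7083] 8.57563969274974 M [ 4.9115 -0.4819  0.1477] op 0.004162240922352832
scene []
top []
```

View pics/s11z.png

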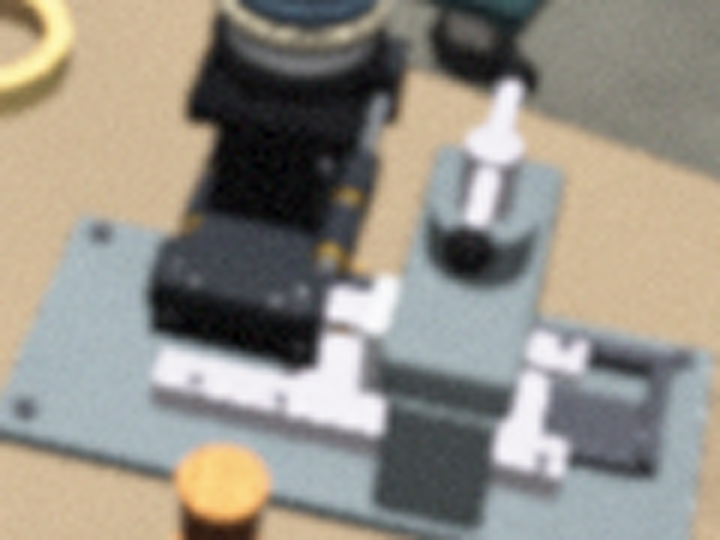

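Call:
apply_moves(motion="0.004 0 0 0 0 0 0; 0.01 0 0 0 0 0 0; 0.025 0 -0.005 0 0 0 0; 0.045 0 -0.02 0 0 0 0; 0.06 0 -0.05 0 0 0 0; 0.06 0 -0.09 0 0 0 0; 0.05 0 -0.12 0 0 0 0; 0.05 0 -0.13 0 0 0 0")

```text
time_s: 21.15
position: [0.5292, 0.0363, 0.1693]
tcp_rot: [[-0.233, 0.973, 0.005], [0.973, 0.233, -0.001], [-0.002, 0.004, -1.0]]
force: [-0.2, 0.4, 0.3]
opening: 0.008
```

```bash
python3 st.py; python3 - <<'E'
from h import *
im=snap('scene','s12.png')[:,:,::-1]; cv2.imwrite('pics/s12z.png',cv2.resize(im[190:280,310:430],None,fx=6,fy=6,interpolation=cv2.INTER_CUBIC))
print(bot.find_in('detent','scene'))
im=snap('wrist','w12.png')
im=snap('top','t12.png')[:,:,::-1]; cv2.imwrite('pics/t12z.png',cv2.resize(im[150:270,290:430],None,fx=5,fy=5,interpolation=cv2.INTER_CUBIC))
print(bot.find_in('detent','top'),bot.find_in('tail_face','scene'))
E
```

```text
t 21.15 press xy [-0.0977  0.0013] z 0.16927361837925214 F press [-0.3879 -0.0816] 0.26728610777253653 M [-0.0687  0.0113  0.0031] op 0.00762102601251045
[]
[{'point': [0.5983, 0.333, 0.0447], 'p': 0.62}, {'point': [0.5534, -0.1145, 0.0232], 'p': 0.32}] [{'point': [0.3537, 0.1819, 0.0197], 'p': 0.87}, {'point': [0.5435, -0.0416, 0.0289], 'p': 0.77}]
```

View pics/s12z.png

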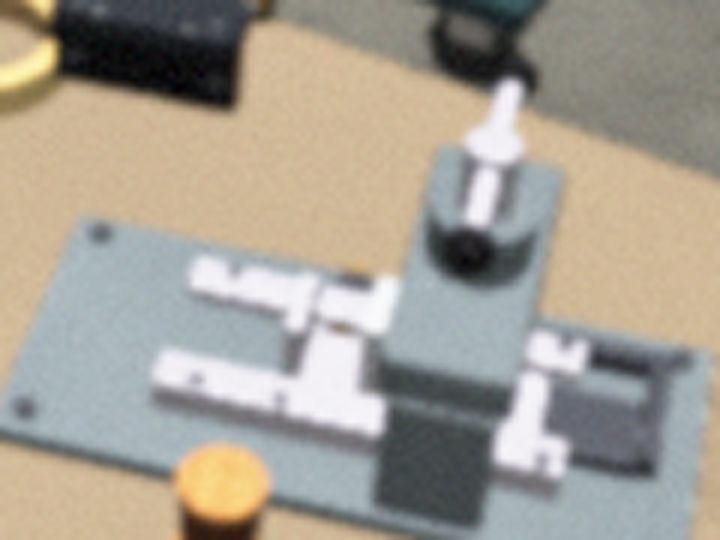

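View pics/t12z.png

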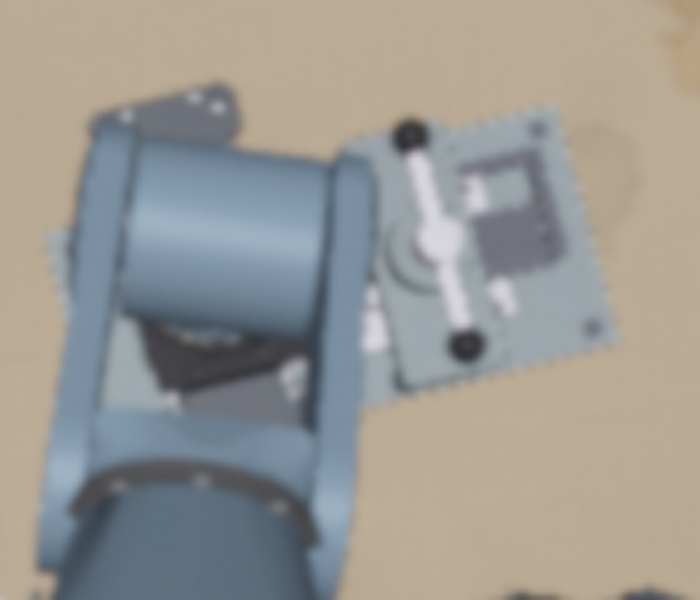

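View pics/w12.png

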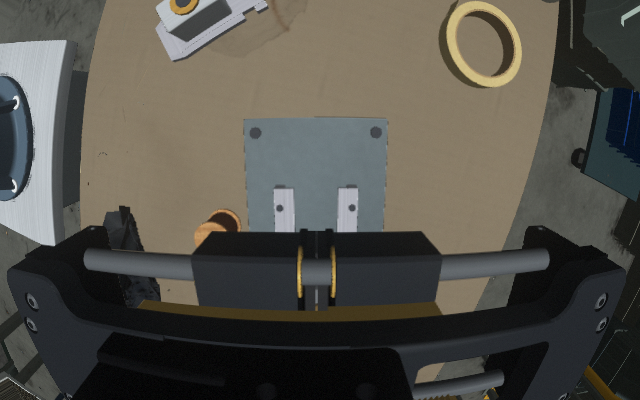

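```bash
python3 - <<'E'
import cv2,numpy as np
L=[cv2.resize(cv2.imread(f'pics/{n}.png')[228:258,345:385],None,fx=9,fy=9,interpolation=cv2.INTER_CUBIC) for n in ('s6','s8','s11','s12')]
cv2.imwrite('pics/cmp.png',np.vstack([np.hstack(L[:2]),np.hstack(L[2:])]))
E
python3 - <<'E'
import sys;sys.path.insert(0,'.')
from h import *
# pin tip prediction: stop s.t. origin .0143 => pin x -.0257
P=pose2([.5507,-.0590],-1.336)
for tr in (0,.004): print(proj('scene',P([[-.0257,.025+tr,.017]])))
print(proj('scene',P([[.0143+.06,-.024,.022],[.0143+.06,0,.022],[-.0457,0,.062]])))
E
```

```text
[[365.7935 245.6406]]
[[366.0911 244.6807]]
[[397.977  264.9539]
 [399.3159 258.6386]
 [358.095  238.9842]]
```

View pics/cmp.png

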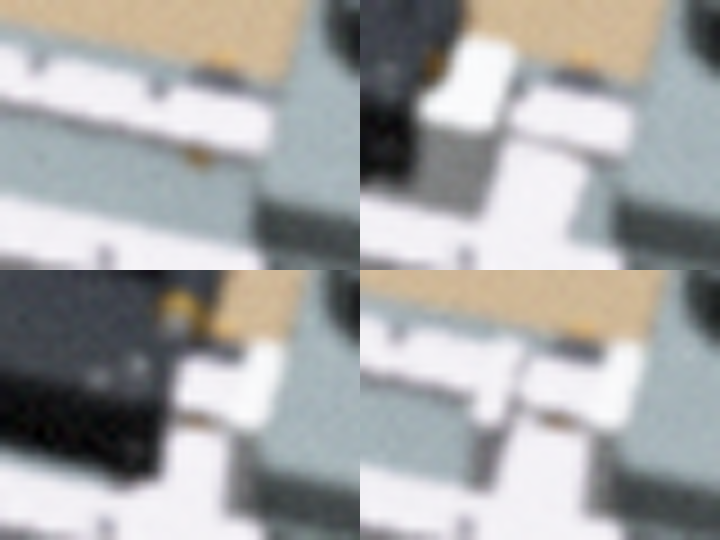

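```bash
python3 - <<'E'
from h import *
bot.hand_in(); print(bot.read_state()['time_s'])
E
```

```text
the job is handed in; nothing more can be done
the job is handed in; nothing more can be done
```

The die slide is home in the press, and I handed the job in at about 21 s with the gripper raised clear of everything. I gripped the leftmost slide, set it on the apron, entered its nose under the lips, released it, and pushed the rest of the way by the tail wall with closed fingers.

- **Stop:** the drag was a steady 8 N or so. It then rose to about 24 N with the tail face near press x = -46 mm. Raising the push to about 29 N moved nothing, so I took this as the rigid stop.
- **Detent:** in the last scene picture the brass pin shows in the notch, at the pixel where it stood fully out before insertion. It was hidden while the foot was pressing on it. Its place matches where a pin 100 mm before that stop should be.
- **Bystanders:** the arm did not touch the tape roll, the spool or the oil can, and none showed as moved in the pictures I viewed. I did not measure their positions again at the end. The oil can's spout was within about 10 mm of the gripper at the grasp.
- **Checks that failed or disagreed:** the trained network never found the detent where it is. It returned nothing from the scene camera and two wrong points from the top camera, so the detent check rests on the picture and the geometry alone. While I pushed hard on the tail there was also a sideways force of about 10 N. I did not explain it, and it went when I backed off.

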